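Run the thread gauge down the column stud

TASK

Check the stud on the culture column's foot plate with the knurled thread ring gauge: pick the gauge off the rubber pad, set it over the stud and screw it down clockwise until it just tightens against the collar, without forcing it. Then back it off half a turn and leave it sitting on the thread. Do not disturb the bottle, the wrench or the other parts on the pad.

Things in the scene. Friction and masses are not known exactly. Their poses are not given: they have to be found in the camera images.
- gauge: the thread ring gauge: bright steel ring with a finely knurled outside, 50 mm outer diameter, 34 mm tall, about 0.25 kg, lying flat on the pad, right way up. Origin: centre of the underside, z up along the bore. Grip it round the outside. Threaded bore 27 mm, its lugs 8 to 12 mm above the underside, 18 mm between them; a plain 18.4 mm pilot hole through the top 7 mm
- stud_tip (a point): tip of the upright steel stud in the middle of the foot plate, on its axis, 110 mm above the table. Downward from it: a 12 mm long nose tapering from 8 mm at the tip to 16 mm, about 30 mm of plain 16 mm shank, then the thread, 23 mm over the crests, whose top lies 68 mm above the table
- foot: the column's foot plate, aluminium, 140 x 140 x 20 mm, bolted down, with the stud. Origin: centre of the underside. Coarse right-hand thread: a turn clockwise from above takes the gauge 15 mm down, with about 0.6 mm of axial play. Set over the nose, the gauge drops freely until its underside is 54 to 62 mm above the table, then needs 0.5 to 1.4 turns to the collar. It does not turn by itself
- collar: dark stop collar round the stud's foot, 46 mm outer diameter, 12 mm tall, at a height that differs from time to time (underside 31 to 35 mm above the table). Origin: centre of its underside. Its top, a rubber-faced ring, gives (12 N/mm, 3 mm) and twists: as the gauge bears on it the turning torque climbs from under 0.05 to about 0.12 N m when just tight (10 to 15 N), 0.35 when forced (over 30 N)
- pad: black rubber pad, 160 x 220 x 6 mm, fixed, on which the gauge, the spacer and the nut lie. Origin: centre of its underside, x along its short side
- spacer: bystander: plain smooth steel ring on the pad, 42 mm outer diameter, 12 mm tall; origin centre of the underside
- nut: bystander: small dark ring nut on the pad, 28 mm wide, 13 mm tall; origin centre of the underside
- bottle: bystander: glass bottle with blue cap, 68 mm wide, 130 mm tall; origin centre of the underside
- wrench: bystander: steel wrench lying on the table between the robot and the work
Things that resemble listed ones, but are neither listed nor needed, are in the scene too. What is meant by the gauge is not blue or orange, and is the smaller of those in its own colour.

How it is judged:
By the outcome, as a careful person would: the job done as asked, in the order asked, and still so for the second after the job is handed in, with the robot touching nothing.
It also fails if it takes over 72 s, if anything falls off the work surface, if the arm or the gripper's body presses on something with over 40 N, if the wrist force passes 120 N, or if a joint passes its speed limit or range.

ROBOT

A 7-joint arm with a two-finger parallel gripper is mounted at the origin on the work surface. World frame = base frame: x ahead of the robot, y to its left, z up, the work surface at z = 0. Lengths are in m, angles in rad, forces in N, time in s.
With the tool pointing down it reaches from about 0.425 to 0.925 m from the base axis. Payload 6.8 kg.
Tool frame: the origin (TCP) lies at the very end of the fingers, on their centre line; the grasp point (between the pads) lies 19 mm behind it (r.tcp_to_grasp is the distance from the TCP to the grasp point, in m); z points along the fingers, y is the line along which they close (so a half turn about z gives the same grasp; the last joint's range is limited). The gripper opens to 85 mm and grips with 20 to 120 N. Pads are 22 mm wide; open, the fingers measure 114 mm over their backs; the gripper's body (76 mm by 85 mm) begins 54 mm behind the grasp point. The pads swing forward as they close: fully open they stand 13 mm farther back than shut.
Start: joints at [-1.376, 0.477, 0.022, 1.555, -0.011, 1.109, -0.083], TCP at [0.201, 0.644, 0.231] pointing down, gripper open.
Joint ranges: [-2.96, 2.96], [-0.34, 2.1], [-1.41, 1.46], [0.24, 2.44], [-1.37, 4.51], [0.17, 1.92], [-2.96, 2.96]. Speed limits (rad/s): [2.39, 2.39, 3.14, 3.14, 3.14, 3.14, 3.14].

INTERFACE

Orientations are given as a rotation vector (axis times angle).
In Python, from bench import r gives the robot as it stands.
- The arm moves only by the tool step_arm, never from a script. Its argument "moves" is a list of rows, each a list of 7 numbers: the shift along the tool's x, y, z in mm, then the turn, a rotation vector about the tool's x, y, z in rad, then the finger opening in mm, from 0 to 85.4. A call has 1 to 8 rows; each row is the pose to reach, as a shift and turn from the pose commanded when the call began, along the tool's axes at that moment; what a row does not reach only later rows make up. A row lasts 1/10 s, in which the tool goes at most 50 mm and 8.59 degrees, less where a joint would pass 70% of its speed; a pose out of reach is approached as far as the arm can. A call with a gripper value outside its range is refused whole. The fingers move at their own pace and stop on an object; "grip_force" is the grip in N (left out, the last holds). Time passes only in rows, so rows that repeat a pose let the fingers close. It gives the time, the measured TCP pose, the force, the opening and the grip force at its end, in the units of the state.
- r.get_obs(): the state, without advancing time (a new reading comes with each control period).
- r.grab_frame(name): name is "scene" or "top"; returns a dict with "image" (400x640x3 uint8, red, green, blue), "depth" (400x640 float32, m along the optical axis (not along the pixel's ray), 0 where there is no reading), "mtx" (3x3 intrinsics, pixels), "k1" (the pictures are not rectified: a ray, as slopes to the right and down, at radius r is drawn at 1 + k1 r^2 times it, then the intrinsics apply), "rvec" (rotation vector, rad) and "tvec" (3), from world to camera coordinates, as OpenCV has them. Camera axes: x right, y down, z forward; pixel columns grow to the right and rows downward; lengths in m; the calibration is good to about 2 mm. A picture is of the moment at which its call begins.
- r.hand_in(): hands the job in; it is judged then, once.
The state is a dict: "clock": time; "joints": joint angles; "qvel": joint speeds; "tau": joint torques, N m; "tcp_pos": TCP position; "orientation": TCP orientation; "contact_force": force on the tool from outside, world axes, zero at the start; "moment": the same for the moment, N m; "grip_width": finger opening in m; "gripper_force": force on a finger pad.
Only numpy, scipy, OpenCV 4.12 (cv2) and the standard library are available. Lean on these libraries where they do the work, as an engineer would, in place of code of your own. Each camera call takes 0.05 s, during which the arm holds its last target. There are 200 camera calls.

## Working session

There is one attempt and no reset: what is moved stays moved. The work goes in short steps, Python scripts to look and compute and a tool call to move; the robot and the scene stay as the last step left them, time stands still between calls to the robot, and variables do not carry over. Pictures are saved under pics/ and viewed, at most 10 in all, crops included, and the job is handed in when it is done.

Besides the shell and the picture viewer there is one more tool, called after "Call:" as name([rows], argument=value, ...), one row to a line, values as JSON. step_arm: Moves the arm, as the interface text tells. Its arguments: {"type":"object","properties":{"moves":{"type":"array","items":{"type":"array","items":{"type":"number"}}},"grip_force":{"type":"number"}},"required":["moves"]}

```bash
mkdir -p pics
cat > h.py <<'E'
import numpy as np, cv2
from bench import r
from scipy.spatial.transform import Rotation as R
def grab(n,save=None):
    f=r.grab_frame(n)
    if save: cv2.imwrite('pics/'+save,cv2.cvtColor(f['image'],cv2.COLOR_RGB2BGR))
    return f
def rays(f,uv):
    uv=np.asarray(uv,float).reshape(-1,2);K=np.array(f['mtx'])
    d=np.c_[(uv[:,0]-K[0,2])/K[0,0],(uv[:,1]-K[1,2])/K[1,1]];s=d.copy()
    for _ in range(20): s=d/(1+f['k1']*(s**2).sum(1,keepdims=True))
    return np.c_[s,np.ones(len(s))]
def pose(f):
    M=R.from_rotvec(np.ravel(f['rvec'])).as_matrix();return M,-M.T@np.ravel(f['tvec'])
def onplane(f,uv,z):
    M,c=pose(f);d=rays(f,uv)@M;return c+d*((z-c[2])/d[:,2])[:,None]
def bydepth(f,uv):
    M,c=pose(f);uv=np.asarray(uv).reshape(-1,2);z=f['depth'][uv[:,1].astype(int),uv[:,0].astype(int)]
    return c+(rays(f,uv)*z[:,None])@M
def cloud(f):
    v,u=np.mgrid[:400,:640];return bydepth(f,np.c_[u.ravel(),v.ravel()]).reshape(400,640,3)
E
python3 - <<'E'
from h import *
for n in('scene','top'):
    f=grab(n,n+'0.png');M,c=pose(f);print(n,c,M[2],f['mtx'],f['k1'])
o=r.get_obs();print(o, r.tcp_to_grasp)
E
```

```text
scene [0.99553685 0.66625478 0.78908267] [-0.3856937  -0.66005332 -0.64464718] [[449.20421582   0.         319.72629123]
 [  0.         449.20421582 197.43039667]
 [  0.           0.           1.        ]] -0.021136299284836433
top [ 0.27617976 -0.03255496  1.47920047] [ 0.21800937 -0.01169337 -0.97587662] [[508.64212548   0.         318.29871633]
 [  0.         508.64212548 196.45545989]
 [  0.           0.           1.        ]] -0.12633496567742078
{'clock': 0.1, 'joints': array([-1.37609049,  0.47776242,  0.02233835,  1.5563118 , -0.01143293,
        1.10932554, -0.08310019]), 'qvel': array([-1.05073787e-04, -2.09770931e-03, -5.07543034e-05, -3.27973770e-03,
        1.66202875e-03, -4.17448064e-04, -1.21215242e-03]), 'tau': array([ 4.55356625e-03, -5.97763717e+01,  1.61390070e+00, -2.81956941e+01,
        1.28446467e-02,  4.95192318e-03, -4.86120797e-06]), 'tcp_pos': array([0.20115455, 0.6437829 , 0.23040995]), 'orientation': array([-4.73736206e-01, -3.10559408e+00,  2.63548624e-03]), 'contact_force': array([ 1.07594963,  0.58254382, -0.27783098]), 'moment': array([ 0.03608273, -0.02156055, -0.04772246]), 'gripper_force': 0.0, 'grip_width': 0.0855200964245163} 0.0187
```

View pics/scene0.png

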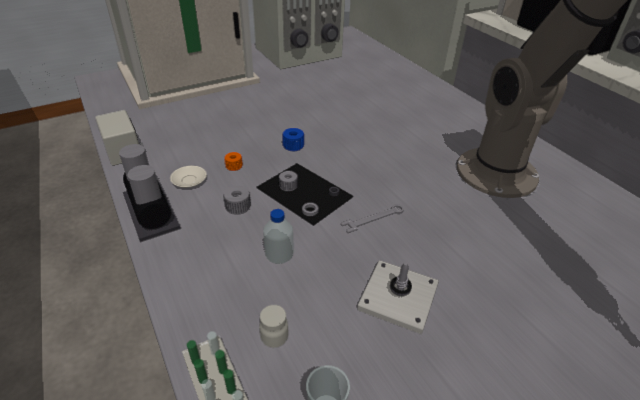

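View pics/top0.png

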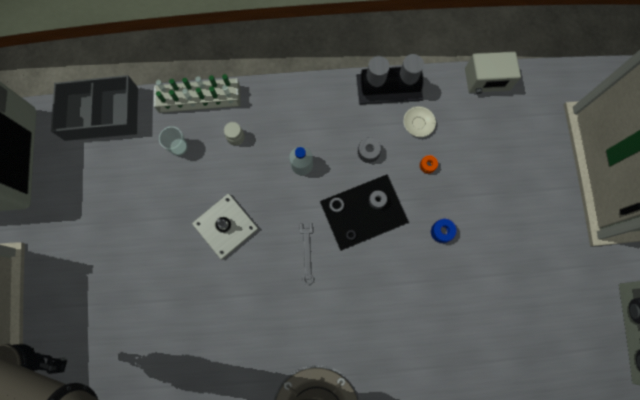

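The gauge is the steel ring on the pad, at scene (288,180) and top (378,199). The bigger steel ring off the pad, at scene (237,200), is the decoy. The foot plate's stud tip is at about scene (405,266) and top (228,223). Next I'll measure them.

Run:
```python
from h import *
fs=grab('scene');ft=grab('top')
def stat(n,P,m):
    p=P[m];print(n,len(p),p.min(0).round(4),p.max(0).round(4),p.mean(0).round(4))
cs,ct=cloud(fs),cloud(ft)
# gauge by depth: points above pad top
for f,C,(u,v),n in((fs,cs,(288,180),'scene'),(ft,ct,(378,199),'top')):
    w=np.zeros((400,640),bool);w[v-22:v+22,u-22:u+22]=1
    stat('gauge>15 '+n,C,w&(C[...,2]>.015)&(f['depth']>0))
    m=w&(C[...,2]>.035);stat('gauge top '+n,C,m)
    print(np.percentile(C[...,2][m],[10,50,90]).round(4))
    (cx,cy),rad=cv2.minEnclosingCircle(np.argwhere(m)[:,::-1].astype(np.float32));print('circ',cx,cy,rad,onplane(f,[(cx,cy)],.04))
    w=np.zeros((400,640),bool); w[v-45:v+45,u-60:u+60]=1
for f,C,(u,v),n in((fs,cs,(402,275),'scene'),(ft,ct,(228,223),'top')):
    w=np.zeros((400,640),bool);w[v-22:v+22,u-22:u+22]=1
    stat('stud>60 '+n,C,w&(C[...,2]>.06)); stat('stud>100 '+n,C,w&(C[...,2]>.10))
    stat('collar '+n,C,w&(C[...,2]>.038)&(C[...,2]<.05))
cr=[fs['image'][225:345,340:460],ft['image'][165:285,170:290],fs['image'][140:260,230:350],ft['image'][140:260,310:430]]
cr=[cv2.resize(c,(390,290) if 0 else (290,290),interpolation=cv2.INTER_CUBIC) for c in cr]
cv2.imwrite('pics/crop1.png',cv2.cvtColor(np.vstack([np.hstack(cr[:2]),np.hstack(cr[2:])]),cv2.COLOR_RGB2BGR))
```

```text
gauge>15 scene 279 [ 0.5556 -0.2471  0.0152] [ 0.6055 -0.1952  0.0421] [ 0.5837 -0.2156  0.033 ]
gauge top scene 168 [ 0.5556 -0.2471  0.0352] [0.9955 0.6663 0.7891] [ 0.6009 -0.1783  0.0744]
[0.0364 0.0388 0.0409]
circ 287.8653259277344 177.21771240234375 21.866487503051758 [[ 0.58261564 -0.21567903  0.04      ]]
gauge>15 top 232 [ 0.5539 -0.2461  0.0155] [ 0.6205 -0.1974  0.0483] [ 0.5771 -0.2212  0.0371]
gauge top top 200 [ 0.2762 -0.2458  0.035 ] [ 0.6045 -0.0326  1.4792] [ 0.5606 -0.2106  0.1258]
[0.0363 0.0393 0.0446]
circ 376.7989807128906 195.19760131835938 23.79454231262207 [[ 0.58845347 -0.21948736  0.04      ]]
stud>60 scene 173 [0.5249 0.219  0.0604] [0.9955 0.6663 0.7891] [0.5563 0.2489 0.1081]
stud>100 scene 42 [0.5326 0.2272 0.1002] [0.9955 0.6663 0.7891] [0.6048 0.2948 0.2031]
collar scene 183 [0.5149 0.2076 0.038 ] [0.5596 0.2534 0.0498] [0.5422 0.2354 0.044 ]
stud>60 top 65 [ 0.2762 -0.0326  0.0611] [0.5477 0.2419 1.4792] [0.5102 0.2054 0.215 ]
stud>100 top 24 [ 0.2762 -0.0326  0.1   ] [0.5408 0.2384 1.4792] [0.4706 0.1659 0.4495]
collar top 97 [0.5129 0.2087 0.0381] [0.5585 0.2534 0.05  ] [0.5337 0.2294 0.0435]
```

View pics/crop1.png

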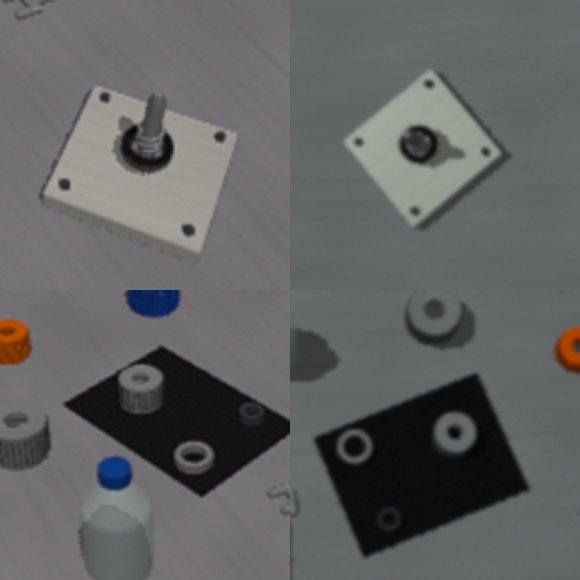

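Crop: the gauge's pilot hole is at about scene (288.7,176) and top (378.7,198.8). The collar is centred at about scene (401,286) and top (223,225), with a black ring around it. I'll refine these.

```bash
cat > m.py <<'E'
from h import *
def tri(fa,ua,fb,ub):
    (Ma,a),(Mb,b)=pose(fa),pose(fb);da=(rays(fa,[ua])@Ma)[0];db=(rays(fb,[ub])@Mb)[0]
    t=np.linalg.lstsq(np.c_[da,-db],b-a,rcond=None)[0];p,q=a+da*t[0],b+db*t[1];return (p+q)/2,np.linalg.norm(p-q)
def ctr(f,mask,z):
    """largest blob -> min-area rectangle of its outline cast on height z"""
    c=max(cv2.findContours(mask.astype(np.uint8),0,1)[0],key=cv2.contourArea)
    p=onplane(f,c[:,0],z)[:,:2]
    return cv2.minAreaRect((p*1000).astype(np.float32)), cv2.minEnclosingCircle((p*1000).astype(np.float32))
E
python3 - <<'E'
from m import *
fs=grab('scene');ft=grab('top')
for f,(u,v),n in((fs,(401,290),'scene'),(ft,(226,225),'top')):
    C=cloud(f);w=np.zeros((400,640),bool);w[v-50:v+50,u-50:u+50]=1
    m=w&(abs(C[...,2]-.020)<.006)&(f['image'].min(2)>(110))
    m=cv2.morphologyEx(m.astype(np.uint8),cv2.MORPH_CLOSE,np.ones((5,5)))
    print(n,'plate',ctr(f,m,.02)[0])
    dark=w&(f['image'].max(2)<60)
    k,l,s,ce=cv2.connectedComponentsWithStats(dark.astype(np.uint8))
    for i in range(1,k):
        if s[i,4]>6: print('dark',s[i],ce[i].round(1),onplane(f,[ce[i]],.02).round(4))
# gauge: bright top face
for f,(u,v),n in((fs,(288,177),'scene'),(ft,(378,199),'top')):
    C=cloud(f);w=np.zeros((400,640),bool);w[v-16:v+16,u-16:u+16]=1
    g=f['image'].min(2); m=w&(C[...,2]>.034)&(C[...,2]<.06)
    m=cv2.morphologyEx(m.astype(np.uint8),cv2.MORPH_OPEN,np.ones((3,3)))
    print(n,'gauge',ctr(f,m,.04))
    print(g[v-14:v+14,u-14:u+14] if n=='top' else g[v-14:v+6,u-14:u+14])
print('hole tri',tri(fs,(288.7,176),ft,(378.7,198.8)))
print(ft['image'][212:236,212:240].min(2)); print(fs['image'][258:296,392:414].min(2))
E
```

```text
scene plate ((538.736083984375, 232.1834716796875), (140.13282775878906, 139.18850708007812), 36.4267463684082)
dark [390 277  22  19 185] [399.4 287.6] [[0.5303 0.2222 0.02  ]]
dark [429 280   4   3   8] [430.5 281. ] [[0.4588 0.2401 0.02  ]]
dark [365 300   3   3   8] [366.1 300.9] [[0.6133 0.2173 0.02  ]]
dark [416 319   4   3  10] [417.5 320. ] [[0.5478 0.3062 0.02  ]]
top plate ((536.7235107421875, 231.72799682617188), (138.6604766845703, 139.2292938232422), 36.175106048583984)
dark [216 218  15  14 133] [223.6 224.6] [[0.5394 0.232  0.02  ]]
scene gauge (((581.9111328125, -219.4080047607422), (49.441402435302734, 46.412322998046875), 63.10393524169922), ((580.59130859375, -218.3497314453125), 27.658355712890625))
[[109 109 108 109 109 109 110 110 111 112 111 111 111 112 111 111 111 111
  110 111 107  76  55  66  98 110 112 112]
 [109 109 109 109 109 109 110 111 111 111 111 112 112 112 112 112 112 113
  110 106  79  40  19  22  39  79 103 109]
 [110 111 112 110 110 111 110 111 112 112 113 112 113 113 113 113 110 106
   80  48  28  18  16  17  15  27  49  78]
 [110 111 111 111 11
[... 11158 characters left out ...]
0  70  87  94  86  41  20  17
   26  80 143 147]
 [ 28  18  16  16  21  29  49  66  70  75  69  66  85  83  59  26  15  16
   38 112 146 147]
 [ 43  33  21  18  16  18  24  33  37  53  45  41  51  34  23  18  15  18
   56 125 146 148]
 [ 52  47  34  19  16  17  18  17  17  22  20  18  21  19  15  18  20  37
   91 141 147 146]
 [ 75  53  45  35  28  19  17  17  16  18  17  17  18  19  20  29  38  70
  124 146 147 145]
 [ 94  75  56  45  43  34  30  27  28  24  25  28  28  31  36  50  68 110
  144 148 147 146]
 [102  96  84  68  52  45  45  47  49  42  41  47  49  52  64  89 112 145
  150 149 149 148]
 [122 114  99  96  85  71  62  55  57  51  53  58  74  90 110 142 147 149
  148 148 149 148]]
```

Measurements:
- **Gauge:** centre at about (0.580, −0.2205), top at about 0.039–0.040 (6 + 34 mm expected, so it agrees).
- **Plate and stud:** axis at about (0.5377, 0.232), plate 139 × 139 mm, which is right.

Next I'll write a helper to plan the moves and check the stud tip.

```bash
cat > plan.py <<'E'
from h import *
def go(x,y,z,dyaw=0.):
    """shift (tool axes, mm) and rotvec to world target, tool vertical, turned dyaw about tool z"""
    o=r.get_obs();T=R.from_rotvec(o['orientation']);M=T.as_matrix()
    ang=np.arctan2(M[1,0],M[0,0])
    D=R.from_euler('z',ang)*R.from_euler('x',np.pi)*R.from_euler('z',dyaw)
    d=M.T@(np.array([x,y,z])-o['tcp_pos'])*1000
    print('tcp',o['tcp_pos'].round(4),'d',d.round(1),'rot',(T.inv()*D).as_rotvec().round(4),'tilt',np.degrees(np.arccos(-M[2,2])).round(2),'q7',o['joints'][6].round(3),'t',o['clock'],'w',o['grip_width'].round(4))
E
python3 - <<'E'
from plan import *
from m import tri
fs=grab('scene');ft=grab('top')
for u in((404.5,264),(405.2,265)):print(onplane(fs,[u],.11))
print(onplane(ft,[(222,220),(221,220.5)],.11), tri(fs,(405,264.5),ft,(221.5,220)))
go(.50,.10,.22,0);go(.58,-.2205,.12,0)
E
```

```text
[[0.53957126 0.23101297 0.11      ]]
[[0.53995343 0.23380876 0.11      ]]
[[0.53618976 0.21968229 0.11      ]
 [0.53500134 0.2224986  0.11      ]] (array([0.5358244 , 0.22486216, 0.10139196]), np.float64(0.006090164862978042))Traceback (most recent call last):
  File "<stdin>", line 6, in <module>
  File "plan.py", line 8, in go
    print('tcp',o['tcp_pos'].round(4),'d',d.round(1),'rot',(T.inv()*D).as_rotvec().round(4),'tilt',np.degrees(np.arccos(-M[2,2])).round(2),'q7',o['joints'][6].round(3),'t',o['clock'],'w',o['grip_width'].round(4))
                                                                                                                                                                                           ^^^^^^^^^^^^^^^^^^^^^
AttributeError: 'float' object has no attribute 'round'
```

```bash
sed -i "s/o\['joints'\]\[6\].round(3)/round(float(o['joints'][6]),3)/;s/o\['grip_width'\].round(4)/round(float(o['grip_width']),4)/" plan.py
python3 - <<'E'
from plan import *
ft=grab('top')
print(cv2.projectPoints(np.array([[.537,.232,.11]]),ft['rvec'],ft['tvec'],ft['mtx'],np.array([ft['k1'],0,0,0]))[0])
go(.50,.10,.22,0);go(.58,-.2205,.12,0)
E
```

```text
[[[217.55139159 220.03624955]]]
tcp [0.2012 0.6443 0.2312] d [-447.5 -430.4   11.3] rot [-0.0001 -0.      0.    ] tilt 0.01 q7 -0.083 t 0.45 w 0.0851
tcp [0.2012 0.6443 0.2312] d [-619.4 -712.5  111.3] rot [-0.0001 -0.      0.    ] tilt 0.01 q7 -0.083 t 0.45 w 0.0851
```

Call:
step_arm([
  [-35,-34,0,0,0,0,85],
  [-70,-67,0,0,0,0,85],
  [-105,-101,0,0,0,0,85],
  [-140,-134,0,0,0,0,85],
  [-175,-168,0,0,0,0,85],
  [-210,-202,0,0,0,0,85],
  [-245,-235,0,0,0,0,85],
  [-280,-269,0,0,0,0,85],
], grip_force=30)

```text
clock: 1.25
tcp_pos: [0.3891, 0.3024, 0.2317]
orientation: [0.473, 3.105, 0.002]
contact_force: [0.9, -0.5, 0.2]
grip_width: 0.0848
gripper_force: 0.0
```

Call:
step_arm([
  [-35,-34,0,0,0,0,85],
  [-70,-67,0,0,0,0,85],
  [-105,-101,0,0,0,0,85],
  [-140,-134,0,0,0,0,85],
  [-167,-170,0,0,0,0,85],
  [-190,-210,10,0,0,0,85],
  [-210,-250,20,0,0,0,85],
  [-235,-290,30,0,0,0,85],
])

```text
clock: 2.05
tcp_pos: [0.5261, -0.0444, 0.2013]
orientation: [0.473, 3.105, 0.001]
contact_force: [0.7, 0.2, -0.2]
grip_width: 0.0851
gripper_force: 0.0
```

```bash
python3 -c "
from plan import *
go(.58,-.2205,.07,0)"
```

```text
tcp [ 0.5261 -0.0444  0.2013] d [-103.8 -152.2  131.2] rot [0.0007 0.0005 0.    ] tilt 0.05 q7 1.371 t 2.05 w 0.0851
```

Call:
step_arm([
  [-18,-26,22,0,0,0.06,85],
  [-36,-52,44,0,0,0.12,85],
  [-54,-78,66,0,0,0.18,80],
  [-72,-104,88,0,0,0.24,75],
  [-90,-130,110,0,0,0.3,72],
  [-104,-152,131,0,0,0.3,70],
  [-104,-152,131,0,0,0.3,70],
])

```text
clock: 2.75
tcp_pos: [0.5783, -0.223, 0.0678]
orientation: [-0.939, -2.995, 0.005]
contact_force: [0.4, 0.3, 1.0]
grip_width: 0.0701
gripper_force: 0.0
```

```bash
python3 -c "
from plan import *
go(.58,-.2205,.009,0)
grab('scene','scene1.png')
f=cv2.imread('pics/scene1.png')[110:270,200:400];cv2.imwrite('pics/c2.png',cv2.resize(f,(800,600),interpolation=cv2.INTER_CUBIC))"
```

```text
tcp [ 0.5783 -0.223   0.0678] d [-0.1  3.2 58.8] rot [-0.0037 -0.0019  0.    ] tilt 0.24 q7 1.526 t 2.75 w 0.0701
```

View pics/c2.png

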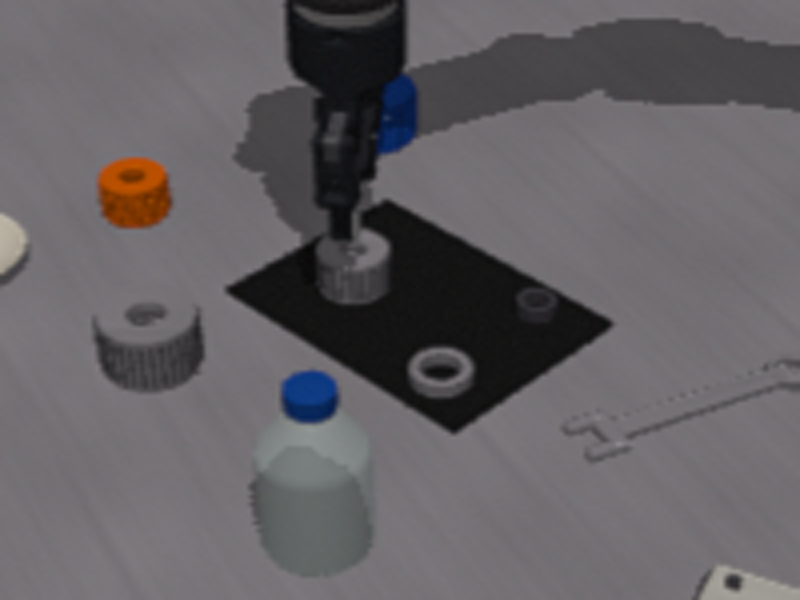

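The gripper hangs over the gauge (crop about (352,260)), clear of the other parts. I'll descend and centre on it by gripping twice, 90° apart.

Call:
step_arm([
  [0,3,20,-0.002,0,0,70],
  [0,3,40,-0.003,-0.002,0,70],
  [0,3,58,-0.003,-0.002,0,70],
  [0,3,58,-0.003,-0.002,0,49],
  [0,3,58,-0.003,-0.002,0,45],
  [0,3,58,-0.003,-0.002,0,45],
  [0,3,58,-0.003,-0.002,0,45],
], grip_force=20)

```text
clock: 3.5
tcp_pos: [0.5826, -0.2159, 0.0133]
orientation: [0.93, 2.996, 0.005]
contact_force: [-0.5, 0.1, -1.8]
grip_width: 0.0498
gripper_force: 21.7
```

```bash
python3 -c "
from plan import *
go(.58,-.2205,.009,0);o=r.get_obs();print(o['contact_force'],o['gripper_force'],o['joints'])"
```

```text
tcp [ 0.5826 -0.2159  0.0133] d [-0.5 -5.3  4.2] rot [0.0041 0.0032 0.    ] tilt 0.3 q7 1.558 t 3.5 w 0.0498
[-0.49303247  0.14580452 -1.76673021] 21.69654348966219 [-0.0137417   0.69136407  0.37060562  1.85432084 -0.38946378  0.66311228
  1.55760611]
```

Call:
step_arm([
  [0,0,0,0.004,0.003,0,66],
  [0,0,0,0.004,0.003,0,66],
  [0,0,0,0.004,0.003,0.15,66],
  [0,0,0,0.004,0.003,0.3,66],
  [0,0,0,0.004,0.003,0.45,66],
  [0,0,0,0.004,0.003,0.6,66],
  [0,0,0,0.004,0.003,0.75,66],
  [0,0,0,0.004,0.003,0.9,66],
])

```text
clock: 4.3
tcp_pos: [0.5822, -0.2163, 0.0126]
orientation: [-2.15, -2.288, -0.002]
contact_force: [-1.0, 0.6, -0.1]
grip_width: 0.0659
gripper_force: 0.0
```

Call:
step_arm([
  [0,0,0,0,0,0.15,66],
  [0,0,0,0,0,0.3,66],
  [0,0,0,0,0,0.45,66],
  [0,0,0,0,0,0.6,66],
  [0,0,0,0,0,0.67,66],
  [0,0,0,0,0,0.67,66],
])

```text
clock: 4.9
tcp_pos: [0.5821, -0.2162, 0.0123]
orientation: [-2.778, -1.462, 0.001]
contact_force: [0.2, -0.3, -0.7]
grip_width: 0.0658
gripper_force: 0.0
```

```bash
python3 -c "
from plan import *
go(.5826,-.2159,.010,0);o=r.get_obs();print(o['contact_force'],o['gripper_force'],o['joints'])"
```

```text
tcp [ 0.5821 -0.2162  0.0123] d [0.5 0.3 2.3] rot [-0.0021 -0.0005  0.    ] tilt 0.13 q7 0.327 t 4.9 w 0.0658
[ 0.23723999 -0.29526866 -0.66543269] 0.0 [-0.2743295   0.82163808  0.76574737  1.86787667 -0.79594646  0.79185458
  0.32708747]
```

Call:
step_arm([
  [0,0,2,0,0,0,66],
  [0,0,3,0,0,0,56],
  [0,0,3,0,0,0,47],
  [0,0,3,0,0,0,45],
  [0,0,3,0,0,0,45],
  [0,0,3,0,0,0,45],
], grip_force=60)

```text
clock: 5.5
tcp_pos: [0.5825, -0.217, 0.0099]
orientation: [-2.779, -1.463, -0.001]
contact_force: [1.5, -1.5, 4.8]
grip_width: 0.0491
gripper_force: 62.9
```

```bash
python3 -c "
from plan import *
go(.5826,-.2159,.010,0);o=r.get_obs();print(o['contact_force'],o['moment'],o['gripper_force'],o['joints'])
f=grab('scene','scene2.png');C=cloud(f)
f=cv2.imread('pics/scene2.png')[110:270,200:400];cv2.imwrite('pics/c3.png',cv2.resize(f,(800,600),interpolation=cv2.INTER_CUBIC))"
```

```text
tcp [ 0.5825 -0.217   0.0099] d [ 1.  -0.5 -0.1] rot [-0.0006 -0.0011  0.    ] tilt 0.07 q7 0.33 t 5.5 w 0.0491
[ 1.48429468 -1.53539729  4.78698084] [-0.26743222 -0.41209132  0.04765757] 62.856976033654064 [-0.27055522  0.82442617  0.76160263  1.86790941 -0.79951352  0.78670815
  0.33046081]
```

View pics/c3.png

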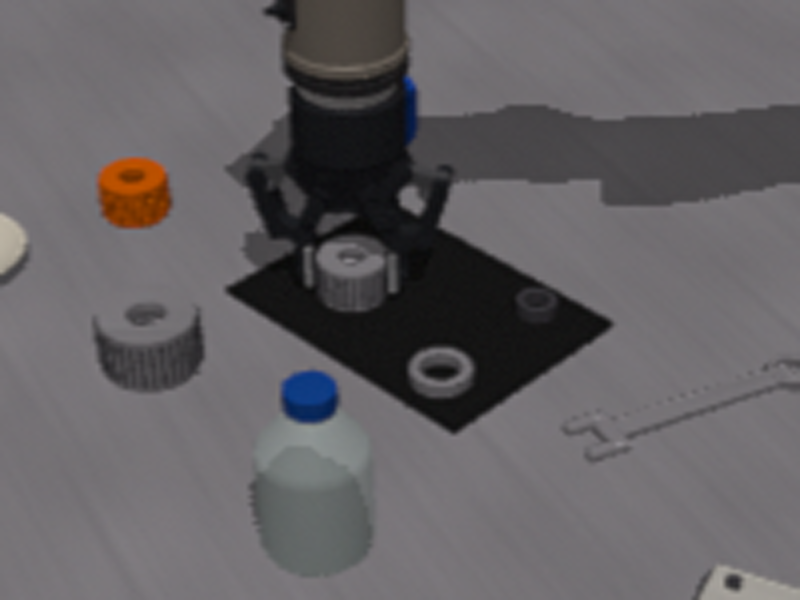

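The gauge sits squarely between the pads (crop (352,275)) and nothing else has been disturbed. I'll lift it.

Call:
step_arm([
  [0,0,-8,0,0,0,45],
  [0,0,-25,0,0,0,45],
  [0,0,-50,0,0,-0.1,45],
  [0,0,-80,0,0,-0.24,45],
  [0,0,-110,0,0,-0.38,45],
  [0,0,-140,0,0,-0.52,45],
  [0,0,-155,0,0,-0.66,45],
  [0,0,-160,0,0,-0.8,45],
])

```text
clock: 6.35
tcp_pos: [0.5821, -0.2173, 0.1722]
orientation: [-1.985, -2.435, -0.002]
contact_force: [0.0, -0.9, -2.2]
grip_width: 0.049
gripper_force: 62.5
```

```bash
python3 -c "
from plan import *
go(.538,.232,.17,0);o=r.get_obs();print(o['contact_force'],o['gripper_force'],o['joints'])"
```

```text
tcp [ 0.5821 -0.2173  0.1722] d [449.   47.4   2.7] rot [ 0.0011 -0.0011 -0.    ] tilt 0.09 q7 0.853 t 6.35 w 0.049
[ 0.04547643 -0.89009001 -2.1911079 ] 62.462269314564764 [-0.27609973  0.54792711  0.74880392  1.78380821 -0.44164451  0.98448135
  0.85335279]
```

Call:
step_arm([
  [20,2,0,0,0,-0.1,45],
  [60,6,0,0,0,-0.24,45],
  [105,11,0,0,0,-0.38,45],
  [150,16,0,0,0,-0.52,45],
  [195,21,0,0,0,-0.66,45],
  [240,25,0,0,0,-0.8,45],
  [285,30,0,0,0,-0.94,45],
  [330,35,0,0,0,-1.08,45],
])

```text
clock: 7.15
tcp_pos: [0.5502, 0.1148, 0.1707]
orientation: [-0.45, -3.107, -0.002]
contact_force: [1.3, -0.0, -2.1]
grip_width: 0.0486
gripper_force: 62.4
```

```bash
python3 -c "
from plan import *
go(.538,.232,.17,0);o=r.get_obs();print(o['contact_force'],o['gripper_force'],o['joints'])"
```

```text
tcp [0.5502 0.1148 0.1707] d [ 45.  108.9   0.9] rot [ 0.0007 -0.0023 -0.    ] tilt 0.14 q7 1.176 t 7.15 w 0.0486
[ 1.30791961 -0.03443187 -2.09065951] 62.43039964931086 [-0.68233128  0.38617224  0.46543034  1.91268642 -0.2208275   0.89411157
  1.17617278]
```

Call:
step_arm([
  [11,27,0,0,0,-0.14,45],
  [22,53,0,0,0,-0.28,45],
  [33,80,0,0,0,-0.42,45],
  [41,100,0,0,0,-0.56,45],
  [45,109,1,0,-0.001,-0.7,45],
  [45,109,1,0,-0.001,-0.84,45],
  [45,109,1,0,-0.001,-0.98,45],
  [45,109,1,0,-0.001,-1.12,45],
])

```text
clock: 7.95
tcp_pos: [0.5392, 0.2301, 0.1696]
orientation: [1.27, -2.872, -0.001]
contact_force: [0.5, -0.2, -1.9]
grip_width: 0.049
gripper_force: 62.4
```

Call:
step_arm([
  [0,0,0,0,0,-0.14,45],
  [0,0,0,0,0,-0.28,45],
  [0,0,0,0,0,-0.42,45],
  [0,0,0,0,0,-0.5,45],
  [0,0,0,0,0,-0.5,45],
])

```text
clock: 8.45
tcp_pos: [0.5394, 0.2299, 0.1696]
orientation: [1.934, -2.475, -0.002]
contact_force: [0.9, -0.5, -3.1]
grip_width: 0.0487
gripper_force: 62.4
```

```bash
python3 -c "
from plan import *
go(.538,.232,.12,0);o=r.get_obs();print(o['contact_force'],o['moment'],o['gripper_force'],o['joints'])
a=grab('scene','scene3.png')['image'][190:310,340:500];b=grab('top')['image'][150:270,150:310]
cv2.imwrite('pics/c4.png',cv2.cvtColor(cv2.resize(np.hstack([a,b]),(800,300),interpolation=cv2.INTER_CUBIC),cv2.COLOR_RGB2BGR))"
```

```text
tcp [0.5394 0.2299 0.1696] d [-1.7  1.8 49.6] rot [0.0012 0.0005 0.    ] tilt 0.07 q7 2.421 t 8.45 w 0.0487
[ 0.87639282 -0.51388309 -3.12074856] [-0.01962612 -0.00870208  0.00314077] 62.44076042203233 [-0.56309801  0.39797038  0.06974519  1.83691971 -0.03570315  0.90840771
  2.42083082]
```

View pics/c4.png

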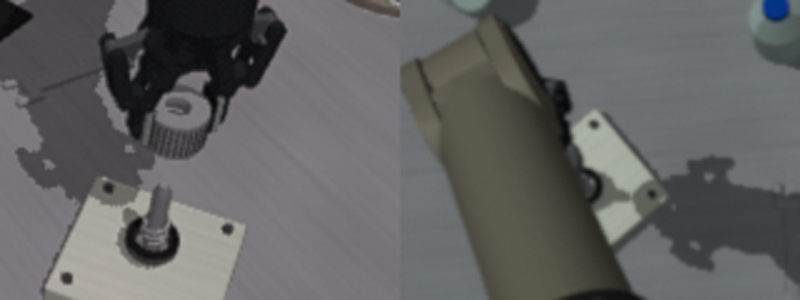

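The gauge hangs above the stud: its hole is at scene (412.4,231.2) and the stud tip at (404.8,265.2). I'll measure its offset from the stud in the same camera so the bias cancels.

```bash
python3 -c "
from plan import *
f=grab('scene');C=cloud(f);g=f['image'].min(2)
w=np.zeros((400,640),bool);w[218:258,395:432]=1
for lo,hi in((.163,.205),(.193,.206)):
    m=w&(C[...,2]>lo)&(C[...,2]<hi)&(g>70);P=C[m];print(m.sum(),P.min(0),P.max(0),np.percentile(P,[2,98],axis=0).round(4).tolist())
m=w&(C[...,2]>.163)&(C[...,2]<.205)&(g>70)
P=C[m]; side=P[(P[:,2]<.190)]
# circle fit to side wall
A=np.c_[2*side[:,:2],np.ones(len(side))];s=np.linalg.lstsq(A,(side[:,:2]**2).sum(1),rcond=None)[0];print('side fit',s[:2],np.sqrt(s[2]+s[:2]@s[:2]),len(side))
from scipy.optimize import least_squares as L
print('R25 fit',L(lambda c:np.hypot(*(side[:,:2]-c).T)-.025,[.54,.23],loss='soft_l1',f_scale=.001).x)
print('hole',onplane(f,[(412.4,231.2),(411.4,231.2),(412.4,232.2)],.1997))
print(g[222:246,400:426])
# same-view stud shank fit
w=np.zeros((400,640),bool);w[258:285,396:412]=1
m=w&(C[...,2]>.070)&(C[...,2]<.097);S=C[m]
print('stud',len(S),L(lambda c:np.hypot(*(S[:,:2]-c).T)-.008,[.538,.232],loss='soft_l1',f_scale=.001).x,S.mean(0))
M,_=pose(f);print('view dir',M[2])
"
```

```text
457 [0.51153251 0.21120742 0.1650816 ] [0.57308571 0.25525161 0.20442857] [[0.5139, 0.2157, 0.1673], [0.5714, 0.254, 0.2009]]
328 [0.51179811 0.21120742 0.19300206] [0.57308571 0.25506193 0.20507595] [[0.5149, 0.2151, 0.1936], [0.571, 0.2539, 0.2024]]
side fit [0.54113905 0.23575715] 0.022401620497938795 116
R25 fit [0.53997557 0.23063154]
hole [[0.53640532 0.2299762  0.1997    ]
 [0.53808328 0.22908598 0.1997    ]
 [0.53808567 0.23211284 0.1997    ]]
[[ 18  18  19  20  20  22  20  20  21  21  37  89 115 117 116 115 115 115
  115 115 116 113  92  84  38  15]
 [ 20  20  21  19  21  20  22  23  22  27  61  97 111 114 115 115 115 115
  115 117 115  92  47  46  23  14]
 [ 27  20  20  22  20  20  21  20  22  41  73  80  82  88 101 105 110 113
  114 116 115  74  27  19  13  13]
 [ 26  17  21  20  20  19  19  19  31  62  78  78  76  76  78  78  87 100
  110 115 115  61  18  13  16  15]
 [ 19  19  16  14  15  20  30  35  64  75  85  87  86  85  84  84  83  78
   86 101 107  49  13   7  13  16]
 [ 20  21  15  13  17  47  71  80 113  97 116 121 121 121 120 119 117  92
   78  79  74  36  13  10
[... 1386 characters left out ...]
2 121
  119 111  95  81  57  42  27  75]
 [ 64  46  65  54  66  77  79  86  92  99 105 109 111 113 114 113 110 101
   93  86  75  62  43  30  32  87]
 [ 54  47  67  54  72  68  62  79  80  82  86  85  89  87  88  89  85  83
   75  66  52  53  44  38  50  89]
 [ 54  59  68  56  72  67  69  77  56  70  79  62  80  72  71  81  63  69
   54  67  55  58  46  76  86  94]
 [ 50  60  62  56  72  54  69  76  54  79  72  59  81  63  72  81  61  78
   59  73  55  47  55 111 117 117]
 [ 47  66  63  65  74  58  75  69  57  79  71  65  80  57  71  68  59  76
   57  62  60  46  65 113 119 118]]
stud 72 [0.53694226 0.22980124] [0.54148537 0.23394676 0.08389195]
view dir [-0.3856937  -0.66005332 -0.64464718]
```

Call:
step_arm([
  [-0.7,0.7,10,0,0,0,45],
  [-1.3,1.4,30,0.001,0,0,45],
  [-1.3,1.4,48,0.001,0,0,45],
  [-1.3,1.4,54,0.001,0,0,45],
  [-1.3,1.4,54,0.001,0,0,45],
])

```text
clock: 9.1
tcp_pos: [0.5379, 0.2324, 0.114]
orientation: [1.934, -2.474, -0.002]
contact_force: [0.1, 0.2, -2.0]
grip_width: 0.0489
gripper_force: 62.4
```

Call:
step_arm([
  [0,0,3,0,0,0,45],
  [0,0,6,0,0,0,45],
  [0,0,9,0,0,0,45],
  [0,0,12,0,0,0,45],
  [0,0,12,0,0,0,45],
])

```text
clock: 9.6
tcp_pos: [0.5385, 0.2326, 0.1029]
orientation: [-1.934, 2.474, 0.002]
contact_force: [0.3, -0.5, -2.3]
grip_width: 0.0487
gripper_force: 62.4
```

```bash
python3 -c "
from plan import *
go(.538,.232,.095,0);o=r.get_obs();print(o['contact_force'],o['moment'],o['gripper_force'],o['joints'])"
```

```text
tcp [0.5385 0.2326 0.1029] d [0.8 0.4 7.9] rot [0.0005 0.0017 0.    ] tilt 0.1 q7 2.422 t 9.6 w 0.0487
[ 0.30855567 -0.4640389  -2.33375234] [0.00428984 0.06567998 0.03072018] 62.428003263194114 [-0.55968262  0.48355642  0.06024925  1.88454845 -0.04225819  0.77387498
  2.4217663 ]
```

Call:
step_arm([
  [0,0,2,0,0,0,45],
  [0,0,4,0,0,0,45],
  [0,0,6,0,0,0,45],
  [0,0,8,0,0,0,45],
  [0,0,8,0,0,0,45],
])

```text
clock: 10.1
tcp_pos: [0.5383, 0.2327, 0.0948]
orientation: [-1.935, 2.474, 0.002]
contact_force: [-0.6, 0.1, -2.2]
grip_width: 0.0489
gripper_force: 62.5
```

Call:
step_arm([
  [0,0,1.5,0,0,0,45],
  [0,0,3,0,0,0,45],
  [0,0,4.5,0,0,0,45],
  [0,0,6,0,0,0,45],
  [0,0,6,0,0,0,45],
])

```text
clock: 10.6
tcp_pos: [0.5385, 0.2325, 0.0888]
orientation: [-1.934, 2.474, 0.002]
contact_force: [-1.4, -0.6, -3.3]
grip_width: 0.0485
gripper_force: 62.5
```

```bash
python3 -c "
from plan import *
go(.538,.232,.080,0);o=r.get_obs();print(o['contact_force'],o['moment'],o['gripper_force'],o['joints'])"
```

```text
tcp [0.5385 0.2325 0.0888] d [0.6 0.3 8.8] rot [0.0005 0.0014 0.    ] tilt 0.09 q7 2.423 t 10.6 w 0.0485
[-1.38466244 -0.55872934 -3.33691451] [-0.06761786  0.27007659 -0.03674152] 62.49728418421 [-0.55807841  0.50334271  0.05841231  1.89245716 -0.04348118  0.74635446
  2.42291958]
```

Call:
step_arm([
  [0,0.4,1,0,0,0,45],
  [0,0.4,3,0,0,0,45],
  [0,0.4,5,0,0,0,45],
  [0,0.4,7,0,0,0,45],
  [0,0.4,9,0,0,0,45],
  [0,0.4,9,0,0,0,45],
])

```text
clock: 11.2
tcp_pos: [0.5384, 0.2327, 0.0796]
orientation: [-1.934, 2.474, 0.002]
contact_force: [1.0, -1.4, -4.2]
grip_width: 0.0486
gripper_force: 62.5
```

```bash
python3 -c "
from plan import *
go(.538,.232,.070,0);o=r.get_obs();print(o['contact_force'],o['moment'])"
```

```text
tcp [0.5384 0.2327 0.0796] d [0.8 0.2 9.6] rot [-0.0001  0.0017 -0.    ] tilt 0.1 q7 2.423 t 11.2 w 0.0486
[ 1.00261612 -1.41566364 -4.18773837] [-0.34383303 -0.11007084  0.03584065]
```

Call:
step_arm([
  [0.3,0,1,0,0,0,45],
  [0.3,0,3,0,0,0,45],
  [0.3,0,5,0,0,0,45],
  [0.3,0,7,0,0,0,45],
  [0.3,0,9,0,0,0,45],
  [0.3,0,10,0,0,0,45],
])

```text
clock: 11.8
tcp_pos: [0.5376, 0.2317, 0.0696]
orientation: [1.934, -2.475, -0.002]
contact_force: [-4.3, -5.0, 1.3]
grip_width: 0.0488
gripper_force: 63.1
```

Call:
step_arm([
  [0,0,1,0,0,0,45],
  [0,0,2,0,0,0,45],
  [0,0,3,0,0,0,45],
])

```text
clock: 12.1
tcp_pos: [0.5376, 0.2316, 0.0667]
orientation: [1.934, -2.475, -0.002]
contact_force: [-3.7, -5.3, 2.0]
grip_width: 0.0489
gripper_force: 63.1
```

```bash
python3 -c "
from plan import *
go(.538,.232,.060,0);o=r.get_obs();print(o['contact_force'],o['moment'])"
```

```text
tcp [0.5376 0.2316 0.0667] d [-0.4 -0.3  6.7] rot [0.0013 0.0002 0.    ] tilt 0.08 q7 2.424 t 12.1 w 0.0489
[-3.72757373 -5.31736812  2.02583342] [-0.98429034  0.69463906  0.001608  ]
```

Call:
step_arm([
  [0.4,0.3,0,0,0,0,45],
  [0.7,0.5,0,0,0,0,45],
  [0.7,0.5,0,0,0,0,45],
])

```text
clock: 12.4
tcp_pos: [0.5375, 0.2317, 0.0668]
orientation: [-1.934, 2.474, 0.002]
contact_force: [-0.7, -4.6, -5.1]
grip_width: 0.0488
gripper_force: 62.5
```

Call:
step_arm([
  [0,0,0.7,0,0,0,45],
  [0,0,1.4,0,0,0,45],
  [0,0,2.0,0,0,0,45],
])

```text
clock: 12.7
tcp_pos: [0.5375, 0.2317, 0.0654]
orientation: [-1.934, 2.474, 0.002]
contact_force: [-1.9, -5.4, 1.6]
grip_width: 0.0489
gripper_force: 63.0
```

```bash
python3 -c "
from plan import *
go(.538,.232,.060,0);o=r.get_obs();print(o['contact_force'],o['moment'])"
```

```text
tcp [0.5375 0.2317 0.0654] d [-0.4 -0.4  5.4] rot [0.0004 0.0015 0.    ] tilt 0.09 q7 2.425 t 12.7 w 0.0489
[-1.91020386 -5.41275898  1.59224284] [-0.97730713  0.55639354  0.01355699]
```

Call:
step_arm([
  [0.4,0.1,0,0,0,0,45],
  [0.8,0.2,0,0,0,0,45],
  [0.8,0.2,0.7,0,0,0,45],
  [0.8,0.2,1.4,0,0,0,45],
])

```text
clock: 13.1
tcp_pos: [0.5375, 0.2317, 0.0641]
orientation: [-1.934, 2.473, 0.002]
contact_force: [-1.7, -2.3, 2.5]
grip_width: 0.0491
gripper_force: 63.1
```

Call:
step_arm([
  [0,0,0.6,0,0,0,45],
  [0,0,1.2,0,0,0,45],
  [0,0,1.2,0,0,0,45],
])

```text
clock: 13.4
tcp_pos: [0.5377, 0.2313, 0.0625]
orientation: [-1.933, 2.473, 0.001]
contact_force: [0.1, -3.1, -1.8]
grip_width: 0.0492
gripper_force: 62.9
```

```bash
python3 -c "
from plan import *
go(.538,.232,.060,0);o=r.get_obs();print(o['contact_force'],o['moment'])"
```

```text
tcp [0.5377 0.2313 0.0625] d [-0.8 -0.1  2.5] rot [-0.0008  0.0023 -0.    ] tilt 0.14 q7 2.426 t 13.4 w 0.0492
[ 0.13419947 -3.14644907 -1.75824929] [-0.72617393 -0.15059129  0.06345277]
```

Call:
step_arm([
  [0.4,0,0.6,0,0,0,45],
  [0.4,0,1.2,0,0,0,45],
  [0.4,0,1.8,0,0,0,45],
  [0.4,0,1.8,0,0,0,45],
])

```text
clock: 13.8
tcp_pos: [0.5368, 0.2316, 0.0605]
orientation: [-1.935, 2.473, 0.003]
contact_force: [0.5, 0.3, -2.5]
grip_width: 0.0491
gripper_force: 62.6
```

Call:
step_arm([
  [0,0,0.6,0,0,0,45],
  [0,0,1.2,0,0,0,45],
  [0,0,1.2,0,0,0,45],
])

```text
clock: 14.1
tcp_pos: [0.5371, 0.2313, 0.0596]
orientation: [-1.934, 2.473, 0.002]
contact_force: [-0.2, -0.2, -2.7]
grip_width: 0.0487
gripper_force: 62.6
```

```bash
python3 -c "
from plan import *
go(.538,.232,.060,0);o=r.get_obs();print(o['contact_force'],o['moment'])"
```

```text
tcp [0.5371 0.2313 0.0596] d [-0.9 -0.7 -0.4] rot [0.0001 0.0024 0.    ] tilt 0.14 q7 2.427 t 14.1 w 0.0487
[-0.18300043 -0.15058114 -2.7492022 ] [0.05755612 0.01452865 0.01913608]
```

Call:
step_arm([
  [0,0,0.5,0,0,0,45],
  [0,0,1.0,0,0,0,45],
  [0,0,1.0,0,0,0,45],
])

```text
clock: 14.4
tcp_pos: [0.5373, 0.2312, 0.0589]
orientation: [-1.934, 2.473, 0.002]
contact_force: [-0.6, -0.4, -0.1]
grip_width: 0.0488
gripper_force: 63.0
```

Call:
step_arm([
  [0,0,0.4,0,0,0,45],
  [0,0,0.8,0,0,0,45],
  [0,0,0.8,0,0,0,45],
])

```text
clock: 14.7
tcp_pos: [0.5374, 0.2312, 0.0585]
orientation: [-1.934, 2.473, 0.002]
contact_force: [-1.7, -0.6, 6.2]
grip_width: 0.0488
gripper_force: 63.7
```

```bash
python3 -c "
from plan import *
go(.538,.232,.060,0);o=r.get_obs();print(o['contact_force'],o['moment'])"
```

```text
tcp [0.5374 0.2312 0.0585] d [-0.9 -0.4 -1.5] rot [-0.0003  0.0025 -0.    ] tilt 0.15 q7 2.427 t 14.7 w 0.0488
[-1.74963153 -0.63687935  6.20304684] [-0.16163982  0.45778886 -0.02523141]
```

Call:
step_arm([
  [0,0,-0.4,0,0,0.05,45],
  [0,0,-0.3,0,0,0.15,45],
  [0,0,0,0,0,0.29,45],
  [0,0,0.3,0,0,0.43,45],
  [0,0,0.7,0,0,0.57,45],
  [0,0,0.7,0,0,0.57,45],
])

```text
clock: 15.3
tcp_pos: [0.5375, 0.231, 0.0573]
orientation: [-1.159, 2.918, 0.002]
contact_force: [0.0, -1.0, 1.6]
grip_width: 0.0487
gripper_force: 63.0
```

```bash
python3 -c "
from plan import *
go(.5373,.2312,.060,0);o=r.get_obs();print(o['contact_force'],o['moment'])"
```

```text
tcp [0.5375 0.231  0.0573] d [ 0.   0.2 -2.7] rot [0.0003 0.0021 0.    ] tilt 0.12 q7 1.967 t 15.3 w 0.0487
[ 0.00401079 -0.99902074  1.6248751 ] [-0.20503007 -0.01714981 -0.07024278]
```

Call:
step_arm([
  [0,0,0.1,0,0,0.14,45],
  [0,0,0.4,0,0,0.28,45],
  [0,0,0.75,0,0,0.42,45],
  [0,0,1.1,0,0,0.56,45],
  [0,0,1.4,0,0,0.7,45],
  [0,0,1.75,0,0,0.84,45],
  [0,0,2.1,0,0,0.98,45],
  [0,0,2.45,0,0,1.12,45],
])

```text
clock: 16.1
tcp_pos: [0.5378, 0.2307, 0.0549]
orientation: [0.569, 3.088, 0.003]
contact_force: [1.3, -2.6, 0.2]
grip_width: 0.0488
gripper_force: 62.9
```

```bash
python3 -c "
from plan import *
go(.5373,.2312,.060,0);o=r.get_obs();print(o['contact_force'],o['moment'])"
```

```text
tcp [0.5378 0.2307 0.0549] d [ 0.7  0.3 -5.1] rot [0.0023 0.0008 0.    ] tilt 0.14 q7 1.081 t 16.1 w 0.0488
[ 1.32302566 -2.60092313  0.15066234] [-0.30787866 -0.37215041  0.04964542]
```

Call:
step_arm([
  [-0.1,-0.1,0.3,0,0,0.14,45],
  [-0.2,-0.2,0.65,0,0,0.28,45],
  [-0.2,-0.2,1.0,0,0,0.42,45],
  [-0.2,-0.2,1.3,0,0,0.56,45],
  [-0.2,-0.2,1.65,0,0,0.7,45],
  [-0.2,-0.2,2.0,0,0,0.84,45],
  [-0.2,-0.2,2.3,0,0,0.98,45],
  [-0.2,-0.2,2.65,0,0,1.12,45],
])

```text
clock: 16.9
tcp_pos: [0.5378, 0.2297, 0.0521]
orientation: [2.124, 2.315, 0.002]
contact_force: [1.0, -3.4, 1.4]
grip_width: 0.0488
gripper_force: 63.1
```

```bash
python3 -c "
from plan import *
go(.5373,.2312,.060,0);o=r.get_obs();print(o['contact_force'],o['moment'])"
```

```text
tcp [0.5378 0.2297 0.0521] d [ 1.5 -0.3 -7.9] rot [ 0.0012 -0.0009 -0.    ] tilt 0.08 q7 0.204 t 16.9 w 0.0488
[ 1.0325406  -3.37844648  1.44633691] [-0.63379227 -0.11728117  0.03292888]
```

```bash
cat > av.py <<'E'
from plan import *
F=[];
for _ in range(5):
    r.grab_frame('scene');o=r.get_obs();F.append(np.r_[o['contact_force'],o['moment'],o['tau'][6],o['tcp_pos'],o['joints'][6]])
F=np.array(F);print('F',F.mean(0)[:3].round(2),'M',F.mean(0)[3:6].round(3),'sd',F.std(0)[5].round(3),'tau7',F.mean(0)[6].round(3),F.std(0)[6].round(3),'tcp',F.mean(0)[7:10].round(5))
# moment about stud axis, if moment is about TCP
p=np.array([.5373,.2312]);m=F.mean(0);d=m[7:9]-p;print('Mz@stud',(m[5]+d[0]*m[1]-d[1]*m[0]).round(3))
go(.5373,.2312,.05)
E
python3 av.py
```

```text
F [-0.5  -2.73  2.  ] M [-0.584  0.078 -0.033] sd 0.028 tau7 -0.23 0.512 tcp [0.53725 0.23    0.0519 ]
Mz@stud -0.033
tcp [0.5372 0.2301 0.052 ] d [1.1 0.2 2. ] rot [ 0.0003 -0.0013 -0.    ] tilt 0.07 q7 0.209 t 17.15 w 0.0486
```

Call:
step_arm([
  [-0.3,0,0.2,0,0,0.14,45],
  [-0.5,0,0.5,0,0,0.28,45],
  [-0.5,0,0.8,0,0,0.42,45],
  [-0.5,0,1.15,0,0,0.56,45],
])

```text
clock: 17.55
tcp_pos: [0.5372, 0.2299, 0.0507]
orientation: [-2.68, -1.637, -0.002]
contact_force: [0.8, -3.6, -0.0]
grip_width: 0.0489
gripper_force: 62.9
```

```bash
python3 av.py
```

```text
F [-0.71 -1.69  1.35] M [-0.43   0.187 -0.03 ] sd 0.025 tau7 -0.24 0.528 tcp [0.53689 0.23009 0.05054]
Mz@stud -0.03
tcp [0.5369 0.2301 0.0506] d [ 1.1 -0.1  0.6] rot [-0.0013 -0.0015  0.    ] tilt 0.11 q7 -0.238 t 17.8 w 0.0491
```

Call:
step_arm([
  [-0.1,0,0.3,0,0,0.14,45],
  [-0.2,0,0.65,0,0,0.28,45],
  [-0.2,0,1.0,0,0,0.42,45],
])

```text
clock: 18.1
tcp_pos: [0.5371, 0.2299, 0.0498]
orientation: [-2.961, -1.042, -0.001]
contact_force: [0.2, -3.2, 0.4]
grip_width: 0.0489
gripper_force: 63.0
```

```bash
python3 av.py
```

```text
F [-2.06 -1.8   1.18] M [-0.391  0.352 -0.044] sd 0.015 tau7 -0.242 0.541 tcp [0.53682 0.23011 0.04961]
Mz@stud -0.045
tcp [0.5368 0.2301 0.0497] d [ 1.1 -0.5 -0.3] rot [-0.002 -0.001  0.   ] tilt 0.13 q7 -0.582 t 18.35 w 0.0485
```

Call:
step_arm([
  [0,0,0.3,0,0,0.14,45],
  [0,0,0.65,0,0,0.28,45],
])

```text
clock: 18.55
tcp_pos: [0.5372, 0.2299, 0.0493]
orientation: [-3.077, -0.619, -0.001]
contact_force: [-1.3, -3.5, 1.8]
grip_width: 0.049
gripper_force: 63.1
```

```bash
python3 av.py
```

```text
F [-2.47 -1.87  1.8 ] M [-0.361  0.478 -0.04 ] sd 0.038 tau7 -0.256 0.552 tcp [0.53698 0.23012 0.04914]
Mz@stud -0.042
tcp [0.537  0.2301 0.0492] d [ 0.7 -0.8 -0.8] rot [-0.0021 -0.0008  0.    ] tilt 0.13 q7 -0.817 t 18.8 w 0.0491
```

Call:
step_arm([
  [-0.2,0,0.3,0,0,0.14,45],
  [-0.3,0,0.6,0,0,0.28,45],
])

```text
clock: 19.0
tcp_pos: [0.5372, 0.2299, 0.049]
orientation: [-3.133, -0.183, -0.002]
contact_force: [-1.9, -1.5, 2.2]
grip_width: 0.0493
gripper_force: 63.3
```

```bash
python3 av.py
```

```text
F [-2.77 -0.74  3.82] M [-0.184  0.543  0.015] sd 0.022 tau7 -0.312 0.564 tcp [0.53702 0.23022 0.04876]
Mz@stud 0.013
tcp [0.537  0.2303 0.0488] d [ 0.4 -0.9 -1.2] rot [-0.0025 -0.0008  0.    ] tilt 0.15 q7 -1.057 t 19.25 w 0.0488
```

Call:
step_arm([
  [0,0,0.3,0,0,0.13,45],
  [0,0,0.5,0,0,0.22,45],
])

```text
clock: 19.45
tcp_pos: [0.5372, 0.2298, 0.0486]
orientation: [-3.135, 0.16, -0.001]
contact_force: [-3.5, -2.0, 6.5]
grip_width: 0.0485
gripper_force: 63.8
```

```bash
python3 av.py
```

```text
F [-2.89 -1.1   5.8 ] M [-0.298  0.558  0.113] sd 0.025 tau7 -0.29 0.289 tcp [0.53718 0.2299  0.04851]
Mz@stud 0.109
tcp [0.5372 0.2299 0.0485] d [ 0.  -1.3 -1.5] rot [-0.0023 -0.0005  0.    ] tilt 0.14 q7 -1.249 t 19.7 w 0.0488
```

Call:
step_arm([
  [-0.1,0,-0.2,0,0,0.03,45],
  [-0.1,0,-0.2,0,0,0.06,45],
])

```text
clock: 19.9
tcp_pos: [0.5372, 0.2299, 0.0487]
orientation: [-3.129, 0.253, -0.001]
contact_force: [-0.6, -3.0, 5.3]
grip_width: 0.049
gripper_force: 63.6
```

```bash
python3 av.py
```

```text
F [-1.98 -1.61  6.14] M [-0.347  0.43   0.11 ] sd 0.018 tau7 -0.158 0.109 tcp [0.53717 0.22992 0.04864]
Mz@stud 0.107
tcp [0.5372 0.2299 0.0486] d [-0.1 -1.3 -1.4] rot [-0.0022 -0.0007  0.    ] tilt 0.13 q7 -1.305 t 20.15 w 0.049
```

Call:
step_arm([
  [0,0,-0.1,0,0,0.05,45],
  [0,0,-0.1,0,0,0.1,45],
])

```text
clock: 20.35
tcp_pos: [0.5372, 0.23, 0.0486]
orientation: [-3.112, 0.411, -0.001]
contact_force: [-1.8, -2.4, 5.3]
grip_width: 0.0491
gripper_force: 63.5
```

```bash
python3 av.py
```

```text
F [-1.39 -1.45  4.79] M [-0.27   0.362  0.092] sd 0.02 tau7 -0.207 0.176 tcp [0.53718 0.23007 0.04861]
Mz@stud 0.09
tcp [0.5372 0.2301 0.0486] d [-0.1 -1.1 -1.4] rot [-0.0023 -0.0004  0.    ] tilt 0.13 q7 -1.394 t 20.6 w 0.0487
```

Call:
step_arm([
  [0,0,0,0,0,0.05,45],
  [0,0,0,0,0,0.1,45],
])

```text
clock: 20.8
tcp_pos: [0.5372, 0.2302, 0.0486]
orientation: [-3.088, 0.565, -0.001]
contact_force: [-0.6, -0.4, 3.6]
grip_width: 0.0488
gripper_force: 63.5
```

```bash
python3 av.py
```

```text
F [-0.72 -0.26  4.07] M [-0.131  0.177  0.118] sd 0.032 tau7 -0.217 0.208 tcp [0.5372  0.23025 0.04853]
Mz@stud 0.117
tcp [0.5372 0.2302 0.0486] d [-0.3 -0.9 -1.4] rot [-0.0025 -0.0003  0.    ] tilt 0.15 q7 -1.482 t 21.05 w 0.0489
```

Call:
step_arm([
  [0,0,0,0,0,0.05,45],
  [0,0,0,0,0,0.1,45],
])

```text
clock: 21.25
tcp_pos: [0.5371, 0.2301, 0.0485]
orientation: [-3.056, 0.718, -0.001]
contact_force: [-0.7, -0.3, 3.3]
grip_width: 0.0489
gripper_force: 63.4
```

```bash
python3 av.py
```

```text
F [-0.34 -0.21  3.61] M [-0.115  0.043  0.126] sd 0.033 tau7 -0.231 0.208 tcp [0.5371  0.23015 0.04844]
Mz@stud 0.126
tcp [0.5371 0.2302 0.0485] d [-0.3 -1.  -1.5] rot [-0.0024  0.0001 -0.    ] tilt 0.14 q7 -1.572 t 21.5 w 0.0485
```

Call:
step_arm([
  [0,0,0,0,0,0.06,45],
  [0,0,0,0,0,0.12,45],
])

```text
clock: 21.7
tcp_pos: [0.5368, 0.2301, 0.0484]
orientation: [-3.007, 0.901, 0.0]
contact_force: [-0.1, -0.1, 3.7]
grip_width: 0.0492
gripper_force: 63.4
```

```bash
python3 av.py
```

```text
F [-0.67  0.1   3.06] M [-0.043  0.087  0.108] sd 0.017 tau7 -0.244 0.251 tcp [0.53683 0.23012 0.04834]
Mz@stud 0.107
tcp [0.5368 0.2301 0.0484] d [-0.2 -1.2 -1.6] rot [-0.0021  0.0009 -0.    ] tilt 0.13 q7 -1.68 t 21.95 w 0.0487
```

Call:
step_arm([
  [0,0,-0.2,0,0,0,45],
  [0,0,-0.4,0,0,0,45],
])

```text
clock: 22.15
tcp_pos: [0.5368, 0.2301, 0.0485]
orientation: [-3.008, 0.898, 0.0]
contact_force: [1.3, -0.1, -3.2]
grip_width: 0.0488
gripper_force: 62.9
```

```bash
python3 av.py
```

```text
F [ 1.69  0.71 -2.51] M [ 0.022 -0.357  0.107] sd 0.026 tau7 -0.111 0.002 tcp [0.53679 0.23015 0.0485 ]
Mz@stud 0.109
tcp [0.5368 0.2301 0.0485] d [-0.1 -1.2 -1.5] rot [-0.0018  0.0009 -0.    ] tilt 0.11 q7 -1.682 t 22.4 w 0.0487
```

Call:
step_arm([
  [0,0,0.05,0,0,0.04,45],
  [0,0,0.1,0,0,0.07,45],
])

```text
clock: 22.6
tcp_pos: [0.5366, 0.23, 0.0485]
orientation: [-2.974, 1.006, 0.001]
contact_force: [1.3, -0.2, -3.5]
grip_width: 0.0492
gripper_force: 63.0
```

```bash
python3 av.py
```

```text
F [ 1.13  0.35 -3.37] M [ 0.016 -0.241  0.152] sd 0.016 tau7 -0.238 0.124 tcp [0.5366  0.22999 0.04846]
Mz@stud 0.153
tcp [0.5366 0.23   0.0485] d [-0.2 -1.4 -1.5] rot [-0.0014  0.0012 -0.    ] tilt 0.11 q7 -1.745 t 22.85 w 0.0489
```

Snug: the torque about the stud is about 0.15 N·m with no hand thrust. Now I'll back off half a turn (3.14 rad, rising 7.5 mm).

Call:
step_arm([
  [0,0,-0.2,0,0,-0.14,45],
  [0,-0.1,-0.5,0,0,-0.28,45],
  [0.1,-0.1,-0.8,0,0,-0.42,45],
  [0.1,-0.2,-1.15,0,0,-0.56,45],
  [0.2,-0.2,-1.5,0,0,-0.7,45],
  [0.2,-0.2,-1.8,0,0,-0.84,45],
  [0.2,-0.2,-2.15,0,0,-0.98,45],
  [0.2,-0.2,-2.5,0,0,-1.12,45],
])

```text
clock: 23.65
tcp_pos: [0.536, 0.23, 0.0507]
orientation: [-3.051, -0.738, 0.002]
contact_force: [-1.2, -0.2, -5.7]
grip_width: 0.0487
gripper_force: 62.8
```

```bash
python3 av.py
```

```text
F [-0.93 -1.31 -6.  ] M [-0.239  0.192  0.044] sd 0.028 tau7 0.243 0.571 tcp [0.53622 0.22957 0.05091]
Mz@stud 0.043
tcp [0.5363 0.2295 0.0508] d [ 1.7 -1.1  0.8] rot [-0.0019  0.0005 -0.    ] tilt 0.11 q7 -0.763 t 23.9 w 0.0487
```

Call:
step_arm([
  [0,0,-0.15,0,0,-0.14,45],
  [0,0,-0.45,0,0,-0.28,45],
  [0,0,-0.8,0,0,-0.42,45],
  [0,0,-1.15,0,0,-0.56,45],
  [0,0,-1.45,0,0,-0.7,45],
  [0,0,-1.8,0,0,-0.84,45],
  [0,0,-2.15,0,0,-0.98,45],
  [0,0,-2.5,0,0,-1.12,45],
])

```text
clock: 24.7
tcp_pos: [0.5366, 0.23, 0.0534]
orientation: [-2.197, -2.243, -0.001]
contact_force: [-1.3, 0.6, -5.8]
grip_width: 0.0491
gripper_force: 64.1
```

```bash
python3 av.py
```

```text
F [-0.71 -1.56 -6.38] M [-0.297  0.047  0.075] sd 0.024 tau7 0.21 0.525 tcp [0.53693 0.22934 0.05354]
Mz@stud 0.074
tcp [0.537  0.2292 0.0535] d [2.  0.3 3.5] rot [ 0.     -0.0009 -0.    ] tilt 0.05 q7 0.155 t 24.95 w 0.0489
```

Call:
step_arm([
  [0,0,-0.1,0,0,-0.14,45],
  [0,0,-0.4,0,0,-0.28,45],
  [0,0,-0.75,0,0,-0.42,45],
  [0,0,-1.1,0,0,-0.56,45],
  [0,0,-1.4,0,0,-0.7,45],
  [0,0,-1.75,0,0,-0.84,45],
  [0,0,-1.85,0,0,-0.9,45],
  [0,0,-1.85,0,0,-0.9,45],
])

```text
clock: 25.75
tcp_pos: [0.5373, 0.2296, 0.0556]
orientation: [-1.012, -2.974, -0.003]
contact_force: [-0.9, -0.5, -4.9]
grip_width: 0.0489
gripper_force: 64.2
```

```bash
python3 av.py
```

```text
F [ 0.07 -1.25 -4.01] M [-0.198  0.021  0.015] sd 0.015 tau7 0.018 0.082 tcp [0.53731 0.22966 0.05553]
Mz@stud 0.015
tcp [0.5373 0.2297 0.0555] d [0.9 1.2 5.5] rot [ 0.0015 -0.0002 -0.    ] tilt 0.09 q7 0.865 t 26.0 w 0.0488
```

The tool has turned back 180.2°. I'll ease the gauge down onto the thread, release and retreat straight up.

Call:
step_arm([
  [0,0,0.2,0,0,0,45],
  [0,0,0.2,0,0,0,53],
  [0,0,0.2,0,0,0,58],
  [0,0,0.2,0,0,0,66],
  [0,0,0.2,0,0,0,70],
  [0,0,0.2,0,0,0,70],
])

```text
clock: 26.6
tcp_pos: [0.5373, 0.2301, 0.0555]
orientation: [-1.007, -2.976, -0.004]
contact_force: [0.5, -0.2, -0.2]
grip_width: 0.0701
gripper_force: 0.0
```

Call:
step_arm([
  [0,0,-8,0,0,0,70],
  [0,0,-25,0,0,0,70],
  [0,0,-45,0,0,0,70],
  [0,0,-70,0,0,0,70],
  [0,0,-100,0,0,0,70],
  [0,0,-130,0,0,0,70],
  [0,0,-150,0,0,0,70],
  [0,0,-150,0,0,0,70],
])

```text
clock: 27.4
tcp_pos: [0.5389, 0.2301, 0.2089]
orientation: [1.007, 2.972, 0.01]
contact_force: [0.4, -0.4, -0.4]
grip_width: 0.0703
gripper_force: 0.0
```

```bash
python3 av.py; python3 -c "
from plan import *
f=grab('scene','s5.png')
g=f['image'][130:330,200:470];cv2.imwrite('pics/c5.png',cv2.cvtColor(cv2.resize(g,(800,593),interpolation=cv2.INTER_CUBIC),cv2.COLOR_RGB2BGR))"
```

```text
F [-0.34  0.17 -0.42] M [-0.036  0.01  -0.026] sd 0.011 tau7 -0.02 0.027 tcp [0.53676 0.22967 0.20525]
Mz@stud -0.027
tcp [0.5363 0.2295 0.2043] d [ -0.    2.  154.3] rot [-0.0001 -0.0016  0.    ] tilt 0.09 q7 0.732 t 27.65 w 0.0699
```

View pics/c5.png

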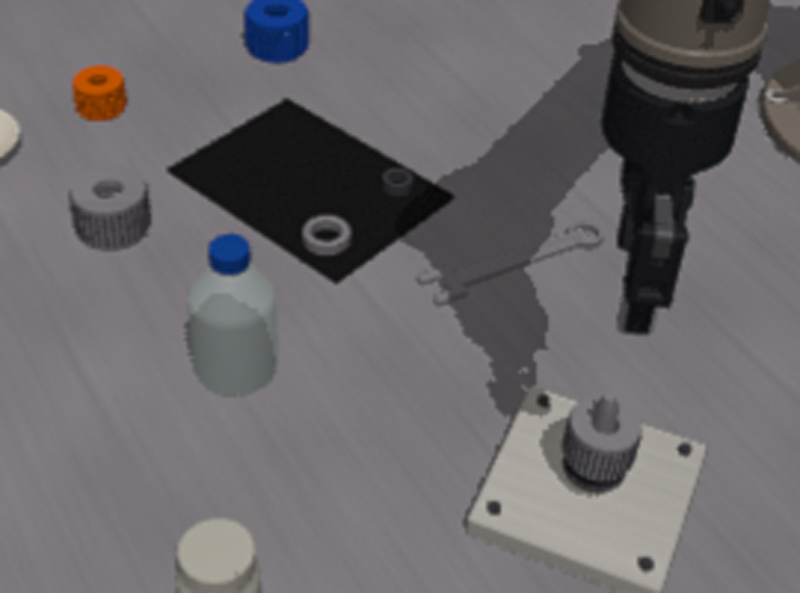

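The gauge sits on the stud's thread (crop (602,445)), clear of the collar, and the bottle, wrench, spacer and nut are where they were.

```bash
python3 -c "
from bench import r
print(r.hand_in())"
```

```text
the job is handed in; nothing more can be done
None
```

I screwed the gauge down until it was snug on the collar at about 0.15–0.18 N·m (a little above the 0.12 "just tight" figure, well under the 0.35 forced limit), backed it off half a turn and left it on the thread. The bystanders looked undisturbed in the last picture, and I handed the job in at about 28 s; no verdict was shown.

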